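# Lock out the loaded test bay

## Task

One of the console's two test bays still has a round circuit board in its nest, the other only its square dust cover: lock out the bay with the board. First push that bay's switch lever fully over, away from the robot, then hang the keyhole plate on that bay's stud: large end over the stud's head, then slide it down the slope until the stud is at the end of the slot and the plate hangs straight and flat on the panel. Leave the board, the dust cover and the other bay's lever alone.

Things in the scene. Friction and masses are not known exactly. Their poses are not given: they have to be found in the camera images.
- console_front (a point): Middle of the lower edge of the black console's sloping panel, 30 mm above the table (console axes: x deeper, away from the robot; z up). The panel rises away from the robot at 30 degrees to level: 140 mm long, 370 mm wide, flat but for two studs 170 mm apart. Behind it the console's top is level, 100 mm above the table. The console is fixed; its place and yaw vary.
- stud_left: Steel headed stud of the bay on the robot's left (+y), on the sloping panel. Shaft 8 mm diameter; head 18 mm diameter, 5 mm thick, its underside 7 mm and its top 12 mm off the panel. Origin: stud axis at the panel's surface, 90 mm up the slope from the panel's lower edge. Axes: x straight up the slope, y level along the panel, z out of the panel.
- lever_left (a joint): Switch lever of the left bay: 0 = leaning towards the robot (on), 1.0 rad = end stop, leaning away from the robot (off). Starts between 0 and 0.15, needs about 1 N at the tip and stays where it is left.
- lever_left_tip (a point): Centre of the black 26 mm ball of the left lever, 55 mm from its level hinge, which is 23 mm behind the top of the panel, straight up-slope of the left stud, 22 mm above the console's level top in a grey block 44 by 50 mm, 25 mm high. From end to end the ball travels 53 mm along the console's x; its centre is 70 mm above that top at the ends, 77 mm half-way.
- nest_left (a point): Middle of the floor of the left bay's nest: a square aluminium frame, 68 mm inside and 12 mm high, on the console's level top behind the left lever.
- stud_right: Steel headed stud of the bay on the robot's right (-y), on the sloping panel. Shaft 8 mm diameter; head 18 mm diameter, 5 mm thick, its underside 7 mm and its top 12 mm off the panel. Origin: stud axis at the panel's surface, 90 mm up the slope from the panel's lower edge. Axes: x straight up the slope, y level along the panel, z out of the panel.
- lever_right (a joint): Switch lever of the right bay: 0 = leaning towards the robot (on), 1.0 rad = end stop, leaning away from the robot (off). Starts between 0 and 0.15, needs about 1 N at the tip and stays where it is left.
- lever_right_tip (a point): Centre of the black 26 mm ball of the right lever, 55 mm from its level hinge, which is 23 mm behind the top of the panel, straight up-slope of the right stud, 22 mm above the console's level top in a grey block 44 by 50 mm, 25 mm high. From end to end the ball travels 53 mm along the console's x; its centre is 70 mm above that top at the ends, 77 mm half-way.
- nest_right (a point): Middle of the floor of the right bay's nest: a square aluminium frame, 68 mm inside and 12 mm high, on the console's level top behind the right lever.
- board_c (a point): Round green circuit board, 64 mm diameter, 11 mm high with its parts, lying loose in one of the two nests. This point: its middle, 5 mm up.
- cover_c (a point): Plain square grey dust cover, 62 mm square, 12 mm high (18 mm with its small knob), lying loose in the other nest. This point: its middle, 6 mm up.
- tag_grip (a point): Centre of the keyhole plate's black grip block: 34 mm along x, 12 mm across y (take it here), 36 mm high, top 18 mm above this point, underside of the plate 22 mm below it. x: towards the plate's top edge; z: out of the grip's face. The loose plate starts flat on the table, grip up, left or right before the console, its x within 30 degrees of the robot's x.
- tag_hole (a point): Centre of the keyhole's large end (25 mm across), at the underside of the plate, 38 mm from the grip towards the plate's x. Aluminium plate, 100 mm (x) by 64 mm (y), 4 mm thick, 0.10 to 0.20 kg; its top edge is 40 mm from this point, its bottom edge 60 mm. The other plate on the table has no grip and no keyhole.
- tag_slot (a point): Where the stud stands in the keyhole's narrow end when the plate is locked: at the underside, 24 mm from the large end's centre towards the plate's x. The slot is 12 mm wide, funnelled where it leaves the large end, and ends 6 mm beyond this point.
Things that resemble listed ones, but are neither listed nor needed, are in the scene too. What is shaped like the part that bears board_c but brown, orange or pink is not meant.

How it is judged:
By the outcome, as a careful person would: the job done as asked, in the order asked, and still so for the second after the job is handed in, with the robot touching nothing.
It also fails if it takes over 64 s, if anything falls off the work surface, if the arm or the gripper's body presses on something with over 40 N, if the wrist force passes 120 N, or if a joint passes its speed limit or range.

## Robot

A 7-joint arm with a two-finger parallel gripper is mounted at the origin on the work surface. World frame = base frame: x ahead of the robot, y to its left, z up, the work surface at z = 0. Lengths are in m, angles in rad, forces in N, time in s.
With the tool pointing down it reaches from about 0.425 to 0.925 m from the base axis. Payload 6.8 kg.
Tool frame: the origin (TCP) lies on the front face of the gripper's body, between the roots of the fingers; the fingertips stand 73 mm ahead of it and the grasp point (between the pads) lies 54 mm ahead of it; z points along the fingers, y is the line along which they close (so a half turn about z gives the same grasp; the last joint's range is limited). The gripper opens to 85 mm and grips with 20 to 120 N. Pads are 22 mm wide; open, the fingers measure 114 mm over their backs; the gripper's body (76 mm by 85 mm) begins 54 mm behind the grasp point. The pads swing forward as they close: fully open they stand 13 mm farther back than shut.
Start: joints at [-1.32, 0.477, 0.022, 1.555, -0.011, 1.109, -0.083], TCP at [0.237, 0.632, 0.304] pointing down, gripper open.
Joint ranges: [-2.96, 2.96], [-0.34, 2.1], [-1.41, 1.46], [0.24, 2.44], [-1.37, 4.51], [0.17, 1.92], [-2.96, 2.96]. Speed limits (rad/s): [2.39, 2.39, 3.14, 3.14, 3.14, 3.14, 3.14].

## Interface

Orientations are given as a unit quaternion [w, x, y, z].
In Python, from station import bot, optics gives the robot as it stands.
- The arm moves only by the tool drive_tool, never from a script. Its argument "deltas" is a list of rows, each an object with "gripper": the closure in counts, from 0 (fully open) to 255 (shut); "offset": the shift along the tool's x, y, z in units of 1000 mm (1.0 is 1000 mm), a list of three; "angular": the turn, a rotation vector about the tool's x, y, z in units of 45 degrees (1.0 is 45 degrees), a list of three. In form: [{"gripper": gripper, "offset": [dx, dy, dz], "angular": [rx, ry, rz]}, ...]. A call has 1 to 5 rows; each row is the pose to reach, as a shift and turn from the pose commanded when the call began, along the tool's axes at that moment; what a row does not reach only later rows make up. A row lasts 1/10 s, in which the tool goes at most 50 mm and 8.59 degrees, less where a joint would pass 70% of its speed; a pose out of reach is approached as far as the arm can. A call with a number of a shift or a turn outside -1 to 1 is refused whole. A call with a gripper value outside its range is refused whole. The fingers move at their own pace and stop on an object; "grip_force" is the grip in N (left out, the last holds). Time passes only in rows, so rows that repeat a pose let the fingers close. It gives the time, the measured TCP pose, the force, the opening and the grip force at its end, in the units of the state.
- bot.get_obs(): the state, without advancing time (a new reading comes with each control period).
- optics.read_camera(name): name is "scene" or "top"; returns the picture (420x560x3 uint8, blue, green, red); there is no depth.
- optics.camera_model(name): a dict with "fx", "fy", "cx", "cy" (pixels), "cam_to_world" (4x4, takes a point from camera to world coordinates). Camera axes: x right, y up, looking along -z (the intrinsics and any distortion apply to the point x, -y, -z); pixel columns grow to the right and rows downward; lengths in m; the calibration is good to about 2 mm. A picture is of the moment at which its call begins. camera_model takes no time and is no camera call.
- bot.hand_in(): hands the job in; it is judged then, once.
The state is a dict: "t": time; "q": joint angles; "joint_vel": joint speeds; "joint_torque": joint torques, N m; "eef_pos": TCP position; "tool_rot": TCP orientation; "contact_force": force on the tool from outside, world axes, zero at the start; "torque": the same for the moment, N m; "gripper_width": opening from 0.0 (shut) to 1.0 (fully open); "grasp_force": force on a finger pad.
Only numpy, scipy, OpenCV 4.12 (cv2) and the standard library are available. Lean on these libraries where they do the work, as an engineer would, in place of code of your own. Each camera call takes 0.05 s, during which the arm holds its last target. There are 200 camera calls.

## Working session

There is one attempt and no reset: what is moved stays moved. The work goes in short steps, Python scripts to look and compute and a tool call to move; the robot and the scene stay as the last step left them, time stands still between calls to the robot, and variables do not carry over. Pictures are saved under pics/ and viewed, at most 10 in all, crops included, and the job is handed in when it is done.

Besides the shell and the picture viewer there is one more tool, called after "Request:" as name([rows], argument=value, ...), one row to a line, values as JSON. drive_tool: Moves the arm, as the interface text tells. Its arguments: {"type":"object","properties":{"deltas":{"type":"array"},"grip_force":{"type":"number"}},"required":["deltas"]}

```bash
ls; mkdir -p pics; python3 - <<'E'
from station import bot, optics
import cv2, numpy as np
for n in ("scene","top"):
    im=optics.read_camera(n); cv2.imwrite(f"pics/{n}0.png",im)
    m=optics.camera_model(n); print(n,{k:(np.round(v,4).tolist()) for k,v in m.items()})
print(bot.get_obs())
E
```

```text
pics
scene {'fx': 471.2755, 'fy': 471.2755, 'cx': 279.4825, 'cy': 210.8064, 'cam_to_world': [[0.5176, -0.6218, 0.5877, 1.3561], [0.8556, 0.3719, -0.3601, -0.4156], [0.0053, 0.6892, 0.7245, 1.1164], [0.0, 0.0, 0.0, 1.0]]}
top {'fx': 482.2625, 'fy': 482.2625, 'cx': 280.6322, 'cy': 211.377, 'cam_to_world': [[0.0276, 0.9973, -0.0679, 0.4529], [-0.9996, 0.0274, -0.0043, 0.0468], [-0.0025, 0.068, 0.9977, 1.523], [0.0, 0.0, 0.0, 1.0]]}
{'t': 0.1, 'q': array([-1.32010628,  0.47773081,  0.02235271,  1.55630676, -0.01147694,
        1.10930732, -0.08307291]), 'joint_vel': array([ 0.00074285, -0.00125679, -0.00055579, -0.00288229,  0.00031489,
       -0.00065861,  0.00035352]), 'joint_torque': array([ 4.38737581e-03, -5.97753775e+01,  1.61387376e+00, -2.81953239e+01,
        1.28676061e-02,  4.97130502e-03,  1.29593752e-05]), 'eef_pos': array([0.23689265, 0.63164315, 0.30303343]), 'tool_rot': array([-7.39148260e-05,  1.78410202e-01,  9.83955863e-01, -8.08571433e-04]), 'contact_force': array([ 0.08510674, -0.5609923 ,  0.64552729]), 'torque': array([ 0.01549814, -0.01529668,  0.00298511]), 'grasp_force': 0.0, 'gripper_width': 1.0033315960309954}
```

View pics/scene0.png

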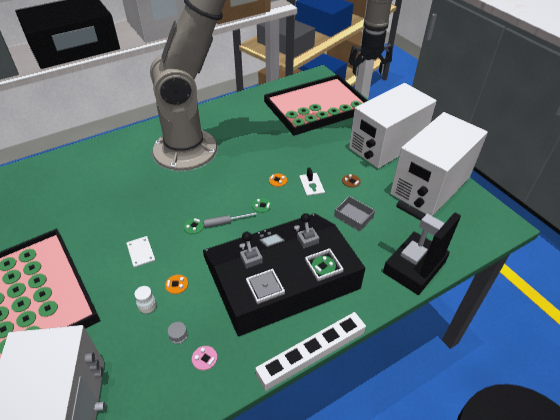

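View pics/top0.png

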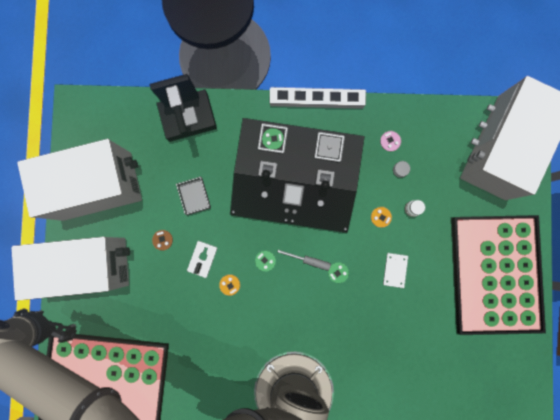

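The pictures show the board (green, round) in the left bay's nest at top (272,138) and scene (323,264). The square cover is in the right bay's nest at top (330,147). Two candidates for the keyhole plate: top (202,259), which has a black grip and a keyhole, and top (396,270), which has neither. The first fits the description. The next step is to confirm it enlarged.

```bash
python3 - <<'E'
import cv2, numpy as np
t=cv2.imread("pics/top0.png"); s=cv2.imread("pics/scene0.png")
def crop(im,x,y,w,h,k): return cv2.resize(im[y:y+h,x:x+w],None,fx=k,fy=k,interpolation=cv2.INTER_CUBIC)
a=crop(t,225,115,145,120,4)    #580x480
b=crop(t,180,232,50,50,4)  #200
c=crop(s,292,160,50,50,4)
o=np.zeros((480,800,3),np.uint8); o[:480,:580]=a; o[:200,590:790]=b; o[220:420,590:790]=c
cv2.imwrite("pics/crop1.png",o)
cv2.imwrite("pics/crop2.png",crop(s,200,200,170,130,4.5))
E
```

```text
(no output)
```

View pics/crop1.png

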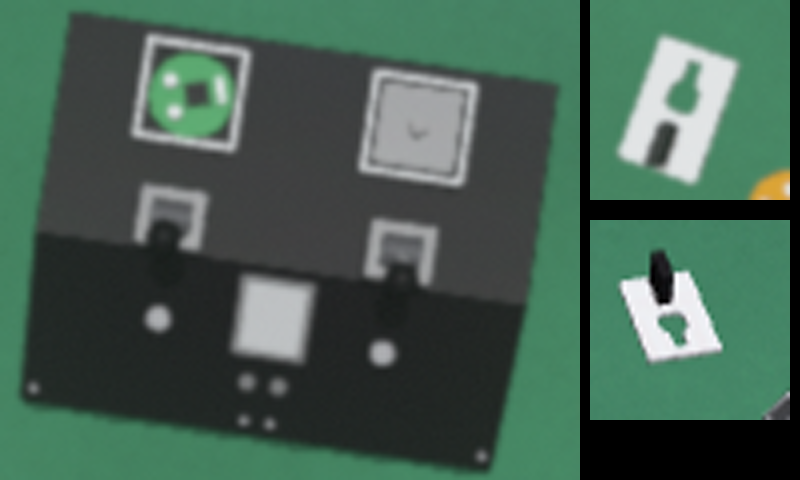

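View pics/crop2.png

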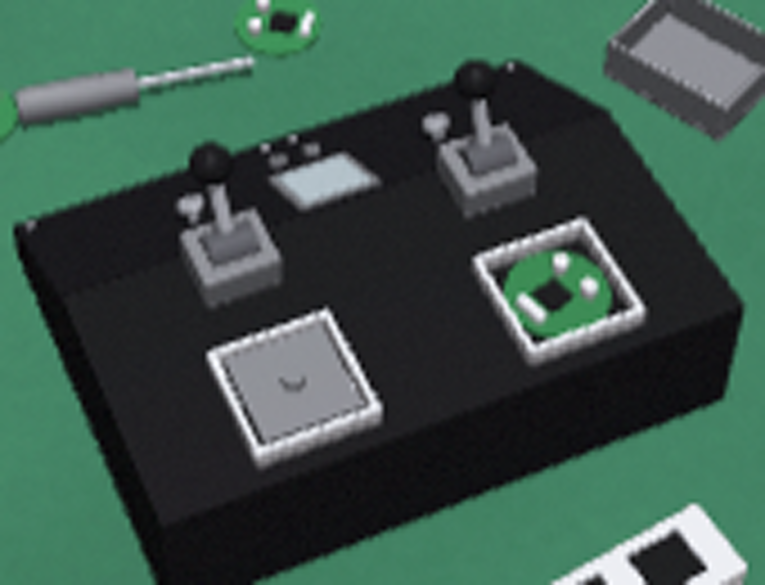

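The plate at top (202,259) has the keyhole and black grip, with the slot pointing up in the image (away from the robot). So it is the tag. The left bay has the board. Next I fit both poses.

```bash
cat > h.py <<'E'
import numpy as np, cv2, json, sys
from scipy.optimize import least_squares
from scipy.spatial.transform import Rotation as R
from station import bot, optics
def proj(n,P):
    m=optics.camera_model(n); T=np.linalg.inv(m["cam_to_world"]); p=np.atleast_2d(P)@T[:3,:3].T+T[:3,3]
    return np.c_[m["cx"]+m["fx"]*p[:,0]/-p[:,2], m["cy"]-m["fy"]*p[:,1]/-p[:,2]]
def place(v,P): # v=x,y,yaw
    c,s=np.cos(v[2]),np.sin(v[2]); P=np.atleast_2d(P)
    return np.c_[v[0]+c*P[:,0]-s*P[:,1], v[1]+s*P[:,0]+c*P[:,1], P[:,2]]
def fit(obs,v0): # obs: list of (cam, P(n,3), px(n,2))
    f=lambda v: np.concatenate([(proj(n,place(v,P))-px).ravel() for n,P,px in obs])
    return least_squares(f,v0,loss="soft_l1"),f
def panel(s,y,n): # slope coordinates -> console coordinates
    return np.array([s*np.cos(np.pi/6)-n*.5, y, .03+s*.5+n*np.cos(np.pi/6)])
def go(Rt,p): # delta from the present pose to target rotation, TCP position
    o=bot.get_obs(); w,x,y,z=o["tool_rot"]; R0=R.from_quat([x,y,z,w])
    print("t",round(o["t"],2),"offset",np.round(R0.inv().apply(p-o["eef_pos"]),4),
      "angular",np.round((R0.inv()*Rt).as_rotvec()/(np.pi/4),4),"F",np.round(o["contact_force"],1),"w",round(o["gripper_width"],3),"g",round(float(o["grasp_force"]),1))
def down(yaw,tilt=0): # tool z along -z (tilted into the panel), tool y along yawed y, tool x towards robot
    c=R.from_euler("z",yaw)*R.from_euler("y",-tilt); return c*R.from_matrix(np.diag([-1.,1,-1]))
E
cat > fit.py <<'E'
from h import *
t=cv2.imread("pics/top0.png"); s=cv2.imread("pics/scene0.png")
c=lambda L,k,ox,oy:(np.array(L,float)+.5)/k-.5+[ox,oy]
st=[panel(.09,.085,.012),panel(.09,-.085,.012)]
co=[panel(0,.185,0),panel(0,-.185,0),panel(.14,.185,0),panel(.14,-.185,0)]
P=np.array(st+co)
ob=[("top",P,c([(158,319),(382,353),(22,402),(490,470),(38,233),(526,303)],4,225,115)),
 ("scene",P,c([(435,125),(190,207),(515,62),(15,228),(610,112),(65,297)],4.5,200,200))]
for o in (ob[:1],ob[1:],ob):
    r,f=fit(o,[.55,0,0]); print("console",np.round(r.x,4),"res",np.round(f(r.x),1).tolist())
V=r.x
h=np.array([(.062-0+.04-.024-.0,0,0)]) # unused
Q=np.array([(.078,.032,.004),(.078,-.032,.004),(-.022,-.032,.004),(-.022,.032,.004)]) # about grip: top edge 78, bottom 22
b=[("top",Q,c(np.array([(661,37),(737,63),(695,184),(618,155)])-[590,0],4,180,232)),
 ("scene",Q[[3,2,1,0]],c(np.array([(620,284),(690,272),(721,349),(650,360)])-[590,220],4,292,160)[[0,0,0,0]]*0+0)]
# scene corners: far from camera (robot side) = bottom edge; image left = -y
sc=c(np.array([(620,284),(690,272),(721,349),(650,360)])-[590,220],4,292,160)
b[1]=("scene",Q[[2,3,0,1]],sc)
for o in (b[:1],b[1:],b):
    r,f=fit(o,[.4,.25,0]); print("tag",np.round(r.x,4),"res",np.round(f(r.x),1).tolist())
json.dump({"con":V.tolist(),"tag":r.x.tolist()},open("v.json","w"))
E
python3 fit.py
```

```text
console [ 0.5182  0.0278 -0.1174] res [0.0, 0.2, 0.3, -0.1, -0.6, -0.5, 0.6, -0.2, -0.9, 0.1, 0.4, 0.4]
console [ 0.5187  0.0304 -0.1215] res [0.2, -0.6, 0.3, -0.5, 0.5, -0.1, -0.4, 0.2, -0.1, 0.1, -0.5, 0.8]
console [ 0.5186  0.0291 -0.1193] res [-0.4, 0.1, -0.2, -0.2, -1.0, -0.7, 0.2, -0.2, -1.3, -0.2, -0.0, 0.4, -0.2, -0.5, -0.0, -0.4, 0.1, -0.1, -0.8, 0.4, -0.5, 0.1, -0.8, 1.0]
tag [ 0.3729  0.3057 -0.308 ] res [0.0, -0.3, 0.2, -0.1, -0.1, -0.1, -0.1, 0.4]
tag [ 0.3727  0.3087 -0.3201] res [-0.1, -0.3, -0.0, 0.0, 0.3, 0.1, -0.2, 0.2]
tag [ 0.3731  0.3069 -0.313 ] res [-0.2, -0.3, -0.1, -0.0, -0.5, -0.1, -0.5, 0.3, -0.5, -0.0, -0.5, 0.2, 0.1, 0.2, -0.4, 0.5]
```

```bash
cat > lev.py <<'E'
from h import *
v=json.load(open("v.json")); C=v["con"]
for x,z in [(.065,.40),(.065,.235),(.1466,.235)]:
    go(down(C[2]),place(C,(x,.085,z))[0])
E
python3 lev.py
```

```text
t 0.1 offset [-0.5183 -0.3674 -0.0963] angular [-2.100e-03 -1.000e-04 -3.049e-01] F [ 0.1 -0.6  0.6] w 1.003 g 0.0
t 0.1 offset [-0.5183 -0.3672  0.0687] angular [-2.100e-03 -1.000e-04 -3.049e-01] F [ 0.1 -0.6  0.6] w 1.003 g 0.0
t 0.1 offset [-0.5975 -0.3478  0.0687] angular [-2.100e-03 -1.000e-04 -3.049e-01] F [ 0.1 -0.6  0.6] w 1.003 g 0.0
```

Request:
drive_tool([
  {"gripper": 255, "offset": [0, 0, -0.05], "angular": [0, 0, 0]},
  {"gripper": 255, "offset": [0, 0, -0.096], "angular": [0, 0, 0]},
  {"gripper": 255, "offset": [-0.518, -0.367, -0.096], "angular": [-0.002, 0, -0.305]},
  {"gripper": 255, "offset": [-0.518, -0.367, -0.096], "angular": [-0.002, 0, -0.305]},
  {"gripper": 255, "offset": [-0.518, -0.367, -0.096], "angular": [-0.002, 0, -0.305]},
])

```text
t: 0.6
eef_pos: [0.3218, 0.5063, 0.3998]
tool_rot: [0.0, 0.058, 0.998, 0.001]
contact_force: [1.3, -0.4, 0.4]
gripper_width: 0.144
grasp_force: 0.0
```

```bash
python3 lev.py
```

```text
t 0.6 offset [-0.3159 -0.3665 -0.0007] angular [0.0018 0.0003 0.0044] F [ 1.3 -0.4  0.4] w 0.144 g 0.0
t 0.6 offset [-0.3159 -0.3667  0.1643] angular [0.0018 0.0003 0.0044] F [ 1.3 -0.4  0.4] w 0.144 g 0.0
t 0.6 offset [-0.3975 -0.367   0.1643] angular [0.0018 0.0003 0.0044] F [ 1.3 -0.4  0.4] w 0.144 g 0.0
```

Request:
drive_tool([
  {"gripper": 255, "offset": [-0.316, -0.367, 0], "angular": [0, 0, 0]},
  {"gripper": 255, "offset": [-0.316, -0.367, 0], "angular": [0, 0, 0]},
  {"gripper": 255, "offset": [-0.316, -0.367, 0], "angular": [0, 0, 0]},
  {"gripper": 255, "offset": [-0.316, -0.367, 0], "angular": [0, 0, 0]},
  {"gripper": 255, "offset": [-0.316, -0.367, 0], "angular": [0, 0, 0]},
])

```text
t: 1.1
eef_pos: [0.4612, 0.2983, 0.3995]
tool_rot: [0.0, 0.06, 0.998, 0.001]
contact_force: [0.8, 0.2, -0.4]
gripper_width: -0.001
grasp_force: 0.0
```

```bash
python3 lev.py
```

```text
t 1.1 offset [-0.154  -0.1754 -0.0008] angular [ 0.0019 -0.0001  0.    ] F [ 0.8  0.2 -0.4] w -0.001 g 0.0
t 1.1 offset [-0.154  -0.1757  0.1642] angular [ 0.0019 -0.0001  0.    ] F [ 0.8  0.2 -0.4] w -0.001 g 0.0
t 1.1 offset [-0.2356 -0.1757  0.1642] angular [ 0.0019 -0.0001  0.    ] F [ 0.8  0.2 -0.4] w -0.001 g 0.0
```

Request:
drive_tool([
  {"gripper": 255, "offset": [-0.154, -0.175, 0], "angular": [0, 0, 0]},
  {"gripper": 255, "offset": [-0.154, -0.175, 0], "angular": [0, 0, 0]},
  {"gripper": 255, "offset": [-0.154, -0.175, 0], "angular": [0, 0, 0]},
  {"gripper": 255, "offset": [-0.154, -0.175, 0], "angular": [0, 0, 0]},
  {"gripper": 255, "offset": [-0.154, -0.175, 0], "angular": [0, 0, 0]},
])

```text
t: 1.6
eef_pos: [0.594, 0.1041, 0.3992]
tool_rot: [0.0, 0.062, 0.998, 0.0]
contact_force: [0.8, 0.3, 0.1]
gripper_width: 0.002
grasp_force: 0.0
```

Request:
drive_tool([
  {"gripper": 255, "offset": [0, 0, 0.05], "angular": [0, 0, 0]},
  {"gripper": 255, "offset": [0, 0, 0.1], "angular": [0, 0, 0]},
  {"gripper": 255, "offset": [0, 0, 0.14], "angular": [0, 0, 0]},
  {"gripper": 255, "offset": [0, 0, 0.164], "angular": [0, 0, 0]},
  {"gripper": 255, "offset": [0, 0, 0.164], "angular": [0, 0, 0]},
])

```text
t: 2.1
eef_pos: [0.5902, 0.1082, 0.2313]
tool_rot: [-0.004, 0.06, 0.998, -0.001]
contact_force: [1.0, -0.6, -0.1]
gripper_width: -0.0
grasp_force: 0.0
```

```bash
python3 lev.py
```

```text
t 2.1 offset [-0.002  -0.0023 -0.1687] angular [-0.0023 -0.0094  0.0002] F [ 1.  -0.6 -0.1] w -0.0 g 0.0
t 2.1 offset [-0.0032 -0.002  -0.0037] angular [-0.0023 -0.0094  0.0002] F [ 1.  -0.6 -0.1] w -0.0 g 0.0
t 2.1 offset [-0.0848 -0.002  -0.0043] angular [-0.0023 -0.0094  0.0002] F [ 1.  -0.6 -0.1] w -0.0 g 0.0
```

Request:
drive_tool([
  {"gripper": 255, "offset": [-0.014, -0.002, -0.003], "angular": [0, 0, 0]},
  {"gripper": 255, "offset": [-0.028, -0.002, -0.003], "angular": [0, 0, 0]},
  {"gripper": 255, "offset": [-0.042, -0.002, -0.003], "angular": [0, 0, 0]},
  {"gripper": 255, "offset": [-0.056, -0.002, -0.003], "angular": [0, 0, 0]},
  {"gripper": 255, "offset": [-0.07, -0.002, -0.003], "angular": [0, 0, 0]},
])

```text
t: 2.6
eef_pos: [0.6628, 0.0984, 0.2404]
tool_rot: [0.001, 0.059, 0.998, 0.001]
contact_force: [-1.1, -0.4, 0.3]
gripper_width: 0.002
grasp_force: 0.8
```

Request:
drive_tool([
  {"gripper": 255, "offset": [-0.003, 0, 0], "angular": [0, 0, 0]},
  {"gripper": 255, "offset": [-0.006, 0, 0], "angular": [0, 0, 0]},
  {"gripper": 255, "offset": [-0.009, 0, 0], "angular": [0, 0, 0]},
  {"gripper": 255, "offset": [-0.012, 0, 0], "angular": [0, 0, 0]},
])

```text
t: 3.0
eef_pos: [0.6735, 0.0969, 0.2386]
tool_rot: [-0.0, 0.059, 0.998, 0.001]
contact_force: [-1.4, 0.5, -1.2]
gripper_width: 0.002
grasp_force: 0.7
```

```bash
python3 lev.py
```

```text
t 3.0 offset [ 0.0809 -0.0005 -0.1614] angular [ 0.0021 -0.0005  0.0003] F [-1.4  0.5 -1.2] w 0.002 g 0.7
t 3.0 offset [ 0.0808 -0.0007  0.0036] angular [ 0.0021 -0.0005  0.0003] F [-1.4  0.5 -1.2] w 0.002 g 0.7
t 3.0 offset [-0.0008 -0.0008  0.0036] angular [ 0.0021 -0.0005  0.0003] F [-1.4  0.5 -1.2] w 0.002 g 0.7
```

Push slowly until the stop is felt.

Request:
drive_tool([
  {"gripper": 255, "offset": [-0.002, 0, 0.001], "angular": [0, 0, 0]},
  {"gripper": 255, "offset": [-0.004, 0, 0.001], "angular": [0, 0, 0]},
  {"gripper": 255, "offset": [-0.004, 0, 0.001], "angular": [0, 0, 0]},
])

```text
t: 3.3
eef_pos: [0.6751, 0.0969, 0.2371]
tool_rot: [-0.004, 0.059, 0.998, 0.001]
contact_force: [-12.8, 1.0, 6.5]
gripper_width: 0.001
grasp_force: 6.0
```

Request:
drive_tool([
  {"gripper": 255, "offset": [-0.001, 0, 0], "angular": [0, 0, 0]},
  {"gripper": 255, "offset": [-0.003, 0, 0], "angular": [0, 0, 0]},
  {"gripper": 255, "offset": [-0.003, 0, 0], "angular": [0, 0, 0]},
])

```text
t: 3.6
eef_pos: [0.6758, 0.0969, 0.2368]
tool_rot: [-0.007, 0.059, 0.998, 0.001]
contact_force: [-20.7, 0.7, 12.9]
gripper_width: 0.001
grasp_force: 10.3
```

Request:
drive_tool([
  {"gripper": 255, "offset": [0.03, 0, 0], "angular": [0, 0, 0]},
  {"gripper": 255, "offset": [0.06, 0, -0.03], "angular": [0, 0, 0]},
  {"gripper": 200, "offset": [0.08, 0, -0.07], "angular": [0, 0, 0]},
  {"gripper": 100, "offset": [0.12, 0.03, -0.07], "angular": [0, 0, 0]},
  {"gripper": 0, "offset": [0.16, 0.06, -0.07], "angular": [0, 0, 0]},
])

```text
t: 4.1
eef_pos: [0.5292, 0.1743, 0.3093]
tool_rot: [0.002, 0.061, 0.998, 0.002]
contact_force: [0.3, 1.0, 0.0]
gripper_width: 0.502
grasp_force: 0.0
```

```bash
cat > tag.py <<'E'
from h import *
T=json.load(open("v.json"))["tag"]
for z in (.25,.15,.080): go(down(T[2]),place(T,(0,0,z))[0])
E
python3 tag.py; python3 -c "
from h import *
cv2.imwrite('pics/s1.png',cv2.resize(optics.read_camera('scene')[140:290,180:380],None,fx=4,fy=4,interpolation=2))"
```

```text
t 4.1 offset [0.1714 0.1122 0.059 ] angular [0.0053 0.0048 0.2427] F [0.3 1.  0. ] w 0.502 g 0.0
t 4.1 offset [0.1718 0.1119 0.159 ] angular [0.0053 0.0048 0.2427] F [0.3 1.  0. ] w 0.502 g 0.0
t 4.1 offset [0.1721 0.1116 0.229 ] angular [0.0053 0.0048 0.2427] F [0.3 1.  0. ] w 0.502 g 0.0
```

View pics/s1.png

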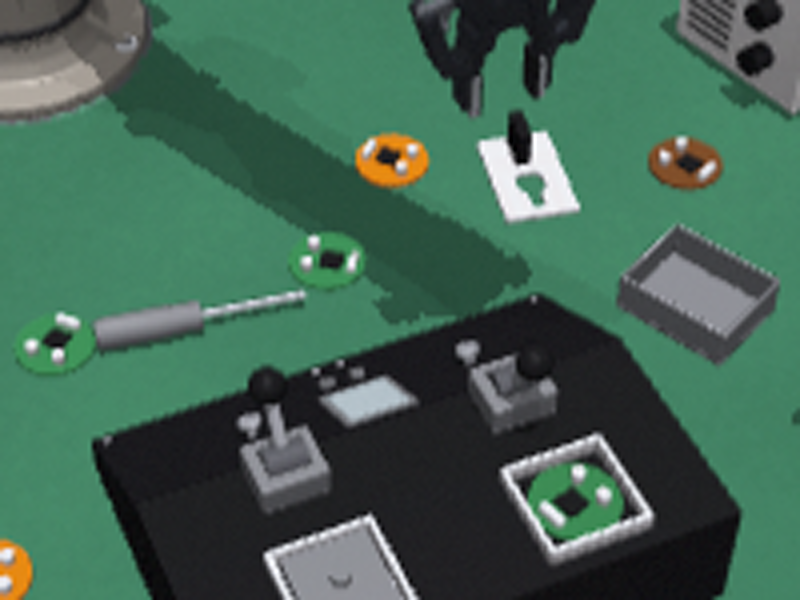

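The left lever (ball at crop 535,362) now leans fully over, away from the robot. The tag is untouched (crop 528,165) with the gripper above it. Next I go to the tag.

Request:
drive_tool([
  {"gripper": 0, "offset": [0.171, 0.112, 0.059], "angular": [0.005, 0.005, 0.243]},
  {"gripper": 0, "offset": [0.171, 0.112, 0.059], "angular": [0.005, 0.005, 0.243]},
  {"gripper": 0, "offset": [0.171, 0.112, 0.059], "angular": [0.005, 0.005, 0.243]},
  {"gripper": 0, "offset": [0.171, 0.112, 0.059], "angular": [0.005, 0.005, 0.243]},
  {"gripper": 0, "offset": [0.171, 0.112, 0.059], "angular": [0.005, 0.005, 0.243]},
])

```text
t: 4.65
eef_pos: [0.3684, 0.3091, 0.2475]
tool_rot: [-0.003, 0.151, 0.989, -0.001]
contact_force: [0.2, 0.2, 0.1]
gripper_width: 1.0
grasp_force: 0.0
```

```bash
python3 tag.py
```

```text
t 4.65 offset [-0.0051 -0.0007 -0.0025] angular [-0.0042 -0.0075  0.0123] F [0.2 0.2 0.1] w 1.0 g 0.0
t 4.65 offset [-0.0057 -0.0004  0.0975] angular [-0.0042 -0.0075  0.0123] F [0.2 0.2 0.1] w 1.0 g 0.0
t 4.65 offset [-0.0061 -0.0002  0.1675] angular [-0.0042 -0.0075  0.0123] F [0.2 0.2 0.1] w 1.0 g 0.0
```

Request:
drive_tool([
  {"gripper": 0, "offset": [-0.004, 0, 0.04], "angular": [-0.004, -0.004, 0.01]},
  {"gripper": 0, "offset": [-0.004, 0, 0.08], "angular": [-0.004, -0.004, 0.01]},
  {"gripper": 0, "offset": [-0.004, 0, 0.12], "angular": [-0.004, -0.004, 0.01]},
  {"gripper": 0, "offset": [-0.004, 0, 0.14], "angular": [-0.004, -0.004, 0.01]},
  {"gripper": 0, "offset": [-0.004, 0, 0.14], "angular": [-0.004, -0.004, 0.01]},
])

```text
t: 5.15
eef_pos: [0.3749, 0.3035, 0.1062]
tool_rot: [-0.002, 0.158, 0.987, -0.002]
contact_force: [-1.3, 0.2, -0.1]
gripper_width: 1.001
grasp_force: 0.0
```

Request:
drive_tool([
  {"gripper": 0, "offset": [0, 0, 0], "angular": [0, 0, 0]},
  {"gripper": 0, "offset": [0, 0, 0], "angular": [0, 0, 0]},
])

```text
t: 5.35
eef_pos: [0.3768, 0.3054, 0.11]
tool_rot: [0.001, 0.158, 0.987, 0.001]
contact_force: [0.5, 0.4, -0.0]
gripper_width: 1.003
grasp_force: 0.0
```

```bash
python3 tag.py
```

```text
t 5.35 offset [ 0.0039  0.0007 -0.14  ] angular [ 0.0037  0.0009 -0.0065] F [ 0.5  0.4 -0. ] w 1.003 g 0.0
t 5.35 offset [ 0.004   0.0004 -0.04  ] angular [ 0.0037  0.0009 -0.0065] F [ 0.5  0.4 -0. ] w 1.003 g 0.0
t 5.35 offset [0.004  0.0002 0.03  ] angular [ 0.0037  0.0009 -0.0065] F [ 0.5  0.4 -0. ] w 1.003 g 0.0
```

Request:
drive_tool([
  {"gripper": 0, "offset": [0.004, 0, 0.015], "angular": [0, 0, -0.006]},
  {"gripper": 0, "offset": [0.004, 0, 0.03], "angular": [0, 0, -0.006]},
  {"gripper": 0, "offset": [0.004, 0, 0.03], "angular": [0, 0, -0.006]},
  {"gripper": 255, "offset": [0.004, 0, 0.03], "angular": [0, 0, -0.006]},
  {"gripper": 255, "offset": [0.004, 0, 0.03], "angular": [0, 0, -0.006]},
], grip_force=60)

```text
t: 5.85
eef_pos: [0.3728, 0.3064, 0.0798]
tool_rot: [0.0, 0.156, 0.988, 0.001]
contact_force: [0.4, 0.5, -0.6]
gripper_width: 0.687
grasp_force: 0.0
```

Request:
drive_tool([
  {"gripper": 255, "offset": [0, 0, 0], "angular": [0, 0, 0]},
  {"gripper": 255, "offset": [0, 0, 0], "angular": [0, 0, 0]},
  {"gripper": 255, "offset": [0, 0, 0], "angular": [0, 0, 0]},
  {"gripper": 255, "offset": [0, 0, 0], "angular": [0, 0, 0]},
  {"gripper": 255, "offset": [0, 0, 0], "angular": [0, 0, 0]},
])

```text
t: 6.35
eef_pos: [0.3723, 0.3063, 0.0791]
tool_rot: [0.0, 0.156, 0.988, 0.001]
contact_force: [-1.4, 0.1, 6.4]
gripper_width: 0.13
grasp_force: 59.3
```

```bash
python3 tag.py
```

```text
t 6.35 offset [-0.0005  0.001  -0.1709] angular [ 0.0017 -0.0002 -0.0002] F [-1.4  0.1  6.4] w 0.13 g 59.3
t 6.35 offset [-0.0005  0.0008 -0.0709] angular [ 0.0017 -0.0002 -0.0002] F [-1.4  0.1  6.4] w 0.13 g 59.3
t 6.35 offset [-0.0005  0.0007 -0.0009] angular [ 0.0017 -0.0002 -0.0002] F [-1.4  0.1  6.4] w 0.13 g 59.3
```

Request:
drive_tool([
  {"gripper": 255, "offset": [0, 0, -0.03], "angular": [0, 0, 0]},
  {"gripper": 255, "offset": [0, 0, -0.07], "angular": [0, 0, 0]},
  {"gripper": 255, "offset": [0, 0, -0.11], "angular": [0, 0, 0]},
  {"gripper": 255, "offset": [0, 0, -0.15], "angular": [0, 0, 0]},
  {"gripper": 255, "offset": [0, 0, -0.17], "angular": [0, 0, 0]},
])

```text
t: 6.85
eef_pos: [0.3728, 0.3062, 0.2516]
tool_rot: [0.001, 0.156, 0.988, 0.002]
contact_force: [0.4, 1.6, -1.8]
gripper_width: 0.131
grasp_force: 58.9
```

```bash
cat > hang.py <<'E'
from h import *
v=json.load(open("v.json")); C=v["con"]; d=v.get("dxy",[0,0])
for s,n in [(.052,.18),(.052,.099),(.052,.080),(.026,.080)]:
    print(s,n); go(down(C[2],np.pi/6),place(C,panel(s+d[0],.085+d[1],n))[0])
E
python3 hang.py
```

```text
0.052 0.18
t 6.85 offset [-0.1636 -0.144   0.0393] angular [-0.0601 -0.6628 -0.2431] F [ 0.4  1.6 -1.8] w 0.131 g 58.9
0.052 0.099
t 6.85 offset [-0.2033 -0.1365  0.1096] angular [-0.0601 -0.6628 -0.2431] F [ 0.4  1.6 -1.8] w 0.131 g 58.9
0.052 0.08
t 6.85 offset [-0.2126 -0.1347  0.126 ] angular [-0.0601 -0.6628 -0.2431] F [ 0.4  1.6 -1.8] w 0.131 g 58.9
0.026 0.08
t 6.85 offset [-0.1905 -0.1391  0.139 ] angular [-0.0601 -0.6628 -0.2431] F [ 0.4  1.6 -1.8] w 0.131 g 58.9
```

Request:
drive_tool([
  {"gripper": 255, "offset": [-0.164, -0.144, 0.039], "angular": [-0.06, -0.663, -0.243]},
  {"gripper": 255, "offset": [-0.164, -0.144, 0.039], "angular": [-0.06, -0.663, -0.243]},
  {"gripper": 255, "offset": [-0.164, -0.144, 0.039], "angular": [-0.06, -0.663, -0.243]},
  {"gripper": 255, "offset": [-0.164, -0.144, 0.039], "angular": [-0.06, -0.663, -0.243]},
  {"gripper": 255, "offset": [-0.164, -0.144, 0.039], "angular": [-0.06, -0.663, -0.243]},
])

```text
t: 7.35
eef_pos: [0.4828, 0.1191, 0.209]
tool_rot: [0.258, 0.054, 0.965, -0.016]
contact_force: [1.4, -0.2, -1.3]
gripper_width: 0.13
grasp_force: 58.8
```

Request:
drive_tool([
  {"gripper": 255, "offset": [0, 0, 0], "angular": [0, 0, 0]},
  {"gripper": 255, "offset": [0, 0, 0], "angular": [0, 0, 0]},
])

```text
t: 7.55
eef_pos: [0.4833, 0.117, 0.2089]
tool_rot: [0.257, 0.058, 0.965, -0.018]
contact_force: [0.9, 0.6, -1.9]
gripper_width: 0.135
grasp_force: 59.3
```

```bash
python3 hang.py
```

```text
0.052 0.18
t 7.55 offset [-0.0019  0.002  -0.0024] angular [-0.0062 -0.0041  0.0004] F [ 0.9  0.6 -1.9] w 0.135 g 59.3
0.052 0.099
t 7.55 offset [-0.0022  0.0023  0.0786] angular [-0.0062 -0.0041  0.0004] F [ 0.9  0.6 -1.9] w 0.135 g 59.3
0.052 0.08
t 7.55 offset [-0.0023  0.0024  0.0976] angular [-0.0062 -0.0041  0.0004] F [ 0.9  0.6 -1.9] w 0.135 g 59.3
0.026 0.08
t 7.55 offset [0.0237 0.0024 0.0977] angular [-0.0062 -0.0041  0.0004] F [ 0.9  0.6 -1.9] w 0.135 g 59.3
```

Descend to the hover (underside about 20 mm off the panel), then look.

Request:
drive_tool([
  {"gripper": 255, "offset": [-0.001, 0.001, 0.025], "angular": [-0.006, -0.004, 0]},
  {"gripper": 255, "offset": [-0.002, 0.002, 0.05], "angular": [-0.006, -0.004, 0]},
  {"gripper": 255, "offset": [-0.002, 0.002, 0.07], "angular": [-0.006, -0.004, 0]},
  {"gripper": 255, "offset": [-0.002, 0.002, 0.078], "angular": [-0.006, -0.004, 0]},
  {"gripper": 255, "offset": [-0.002, 0.002, 0.078], "angular": [-0.006, -0.004, 0]},
])

```text
t: 8.05
eef_pos: [0.5244, 0.116, 0.1415]
tool_rot: [0.258, 0.056, 0.964, -0.015]
contact_force: [0.1, -0.5, -1.7]
gripper_width: 0.127
grasp_force: 60.4
```

Request:
drive_tool([
  {"gripper": 255, "offset": [0, 0, 0], "angular": [0, 0, 0]},
  {"gripper": 255, "offset": [0, 0, 0], "angular": [0, 0, 0]},
])

```text
t: 8.25
eef_pos: [0.5241, 0.1159, 0.1435]
tool_rot: [0.259, 0.056, 0.964, -0.014]
contact_force: [0.5, -0.2, -2.3]
gripper_width: 0.129
grasp_force: 60.4
```

```bash
python3 hang.py | sed -n 3,6p; python3 - <<'E'
from h import *
t=optics.read_camera("top"); s=optics.read_camera("scene")
cv2.imwrite("pics/t2raw.png",t); cv2.imwrite("pics/s2raw.png",s)
k=8; f=lambda im,x,y:cv2.resize(im[y:y+60,x:x+50],None,fx=k,fy=k,interpolation=2)
cv2.imwrite("pics/c2.png",np.hstack([f(t,238,168),f(s,275,205-25)]))
# where stud head and hole are expected in each picture
C=json.load(open("v.json"))["con"]; o=bot.get_obs(); w,x,y,z=o["tool_rot"]; Q=R.from_quat([x,y,z,w])
for n,ox,oy in (("top",238,168),("scene",275,180)):
    for nm,P in (("stud",place(C,panel(.09,.085,.012))[0]),("hole top",Q.apply([-.038,0,.075])+o["eef_pos"])):
        print(n,nm,np.round((proj(n,P)[0]-[ox,oy]+.5)*k-.5))
E
```

```text
0.052 0.099
t 8.25 offset [ 0.0006 -0.0018  0.0017] angular [0.0037 0.0022 0.0024] F [ 0.5 -0.2 -2.3] w 0.129 g 60.4
0.052 0.08
t 8.25 offset [ 0.0006 -0.0018  0.0207] angular [0.0037 0.0022 0.0024] F [ 0.5 -0.2 -2.3] w 0.129 g 60.4
top stud [210. 215.]
top hole top [200. 227.]
scene stud [172. 378.]
scene hole top [171. 342.]
```

View pics/c2.png

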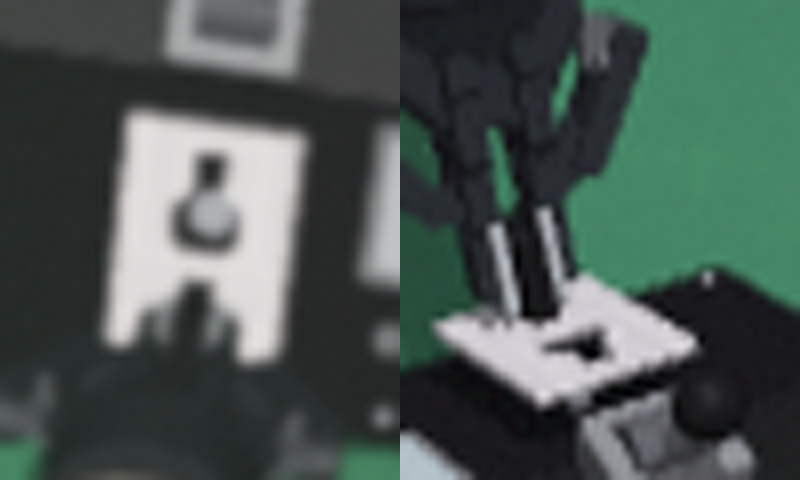

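```bash
python3 - <<'E'
from h import *
C=json.load(open("v.json"))["con"]; o=bot.get_obs(); w,x,y,z=o["tool_rot"]; Q=R.from_quat([x,y,z,w])
N=R.from_euler("z",C[2])*R.from_euler("y",-np.pi/6)
org=place(C,panel(0,0,0))[0]
m=optics.camera_model("top")
def hit(px,n):
    u=(np.array(px)+.5)/8-.5+[238,168]
    d=np.array(m["cam_to_world"])[:3,:3]@[(u[0]-m["cx"])/m["fx"],-(u[1]-m["cy"])/m["fy"],-1]; c=np.array(m["cam_to_world"])[:3,3]
    a=N.inv().apply(c-org); b=N.inv().apply(d); return (a+b*(n-a[2])/b[2])*1e3
hn=N.inv().apply(Q.apply([-.038,0,.075])+o["eef_pos"]-org); print("hole by kinematics",hn*1e3)
n=hn[2]
print("stud",hit((210,214),.012),"hole",hit((204,223),n))
for p in [(128,106),(308,130),(283,365),(103,350)]: print(hit(p,n))
E
```

```text
hole by kinematics [90.88704617 87.145997   25.8305891 ]
stud [90.42295986 84.92422926 12.        ] hole [92.72976928 85.94053897 25.8305891 ]
[134.87513291 118.75264462  25.8305891 ]
[135.82594191  52.23141391  25.8305891 ]
[39.28531072 49.91110407 25.8305891 ]
[ 34.45957374 118.06437257  25.8305891 ]
```

Request:
drive_tool([
  {"gripper": 255, "offset": [0.003, -0.001, 0], "angular": [0, 0, 0.018]},
  {"gripper": 255, "offset": [0.003, -0.001, 0.002], "angular": [0, 0, 0.018]},
  {"gripper": 255, "offset": [0.003, -0.001, 0.006], "angular": [0, 0, 0.018]},
  {"gripper": 255, "offset": [0.003, -0.001, 0.01], "angular": [0, 0, 0.018]},
  {"gripper": 255, "offset": [0.003, -0.001, 0.012], "angular": [0, 0, 0.018]},
])

```text
t: 8.85
eef_pos: [0.5277, 0.1142, 0.131]
tool_rot: [0.259, 0.063, 0.964, -0.013]
contact_force: [-0.4, 0.2, -2.0]
gripper_width: 0.132
grasp_force: 60.4
```

Request:
drive_tool([
  {"gripper": 255, "offset": [0, 0, 0.002], "angular": [0, 0, 0]},
  {"gripper": 255, "offset": [0, 0, 0.004], "angular": [0, 0, 0]},
  {"gripper": 255, "offset": [0, 0, 0.005], "angular": [0, 0, 0]},
])

```text
t: 9.15
eef_pos: [0.5301, 0.1136, 0.1265]
tool_rot: [0.259, 0.063, 0.964, -0.013]
contact_force: [0.3, 0.1, -1.8]
gripper_width: 0.133
grasp_force: 60.4
```

```bash
python3 hang.py | tail -4
```

```text
0.052 0.08
t 9.15 offset [-0.0025 -0.0002  0.0029] angular [ 0.0027  0.0015 -0.0155] F [ 0.3  0.1 -1.8] w 0.133 g 60.4
0.026 0.08
t 9.15 offset [ 0.0235 -0.0005  0.0029] angular [ 0.0027  0.0015 -0.0155] F [ 0.3  0.1 -1.8] w 0.133 g 60.4
```

No contact, and the underside is about 4 mm off the panel, so the head is through the hole. I lower until it touches.

Request:
drive_tool([
  {"gripper": 255, "offset": [0, 0, 0.001], "angular": [0, 0, 0]},
  {"gripper": 255, "offset": [0, 0, 0.002], "angular": [0, 0, 0]},
  {"gripper": 255, "offset": [0, 0, 0.003], "angular": [0, 0, 0]},
])

```text
t: 9.45
eef_pos: [0.5316, 0.1135, 0.124]
tool_rot: [0.259, 0.063, 0.964, -0.013]
contact_force: [0.1, -0.0, -2.3]
gripper_width: 0.132
grasp_force: 60.4
```

```bash
python3 hang.py | tail -2; python3 - <<'E'
from h import *
t=optics.read_camera("top"); s=optics.read_camera("scene")
k=8; f=lambda im,x,y:cv2.resize(im[y:y+60,x:x+50],None,fx=k,fy=k,interpolation=2)
cv2.imwrite("pics/c3.png",np.hstack([f(t,238,168),f(s,275,180)]))
E
```

```text
0.026 0.08
t 9.45 offset [ 0.0235 -0.0006 -0.0001] angular [ 0.0028  0.0015 -0.0157] F [ 0.1 -0.  -2.3] w 0.132 g 60.4
```

View pics/c3.png

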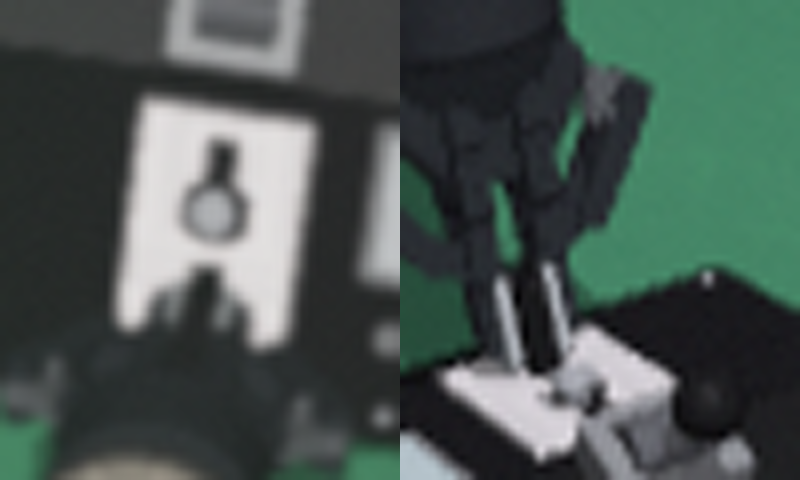

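Request:
drive_tool([
  {"gripper": 255, "offset": [0, 0, 0.001], "angular": [0, 0, 0]},
  {"gripper": 255, "offset": [0, 0, 0.002], "angular": [0, 0, 0]},
  {"gripper": 255, "offset": [0, 0, 0.002], "angular": [0, 0, 0]},
])

```text
t: 9.85
eef_pos: [0.5319, 0.1135, 0.1233]
tool_rot: [0.26, 0.063, 0.964, -0.012]
contact_force: [-14.5, 1.3, 22.4]
gripper_width: 0.131
grasp_force: 64.6
```

Contact with the panel is felt. I ease off 1 mm and slide down the slope.

Request:
drive_tool([
  {"gripper": 255, "offset": [0, 0, -0.001], "angular": [0, 0, 0]},
  {"gripper": 255, "offset": [0.005, 0, -0.001], "angular": [0, 0, 0]},
  {"gripper": 255, "offset": [0.01, 0, -0.001], "angular": [0, 0, 0]},
  {"gripper": 255, "offset": [0.015, 0, -0.001], "angular": [0, 0, 0]},
])

```text
t: 10.25
eef_pos: [0.521, 0.1157, 0.1171]
tool_rot: [0.262, 0.063, 0.963, -0.013]
contact_force: [-0.1, 0.9, 9.6]
gripper_width: 0.131
grasp_force: 62.1
```

Request:
drive_tool([
  {"gripper": 255, "offset": [0.004, 0, 0], "angular": [0, 0, 0]},
  {"gripper": 255, "offset": [0.007, 0, 0], "angular": [0, 0, 0]},
  {"gripper": 255, "offset": [0.009, 0, 0], "angular": [0, 0, 0]},
])

```text
t: 10.55
eef_pos: [0.5134, 0.1168, 0.1126]
tool_rot: [0.262, 0.063, 0.963, -0.012]
contact_force: [-0.0, 1.1, 11.1]
gripper_width: 0.133
grasp_force: 62.2
```

```bash
python3 hang.py | tail -1
```

```text
t 10.55 offset [ 0.0018 -0.0015 -0.0007] angular [ 0.0042  0.0081 -0.0161] F [-0.   1.1 11.1] w 0.133 g 62.2
```

Request:
drive_tool([
  {"gripper": 255, "offset": [0.001, 0, 0], "angular": [0, 0, 0]},
  {"gripper": 255, "offset": [0.003, 0, 0], "angular": [0, 0, 0]},
  {"gripper": 255, "offset": [0.003, 0, 0], "angular": [0, 0, 0]},
])

```text
t: 10.85
eef_pos: [0.5107, 0.1173, 0.1111]
tool_rot: [0.261, 0.063, 0.963, -0.012]
contact_force: [-1.4, 1.4, 10.4]
gripper_width: 0.133
grasp_force: 62.2
```

Request:
drive_tool([
  {"gripper": 255, "offset": [0.001, 0, 0], "angular": [0, 0, 0]},
  {"gripper": 255, "offset": [0.002, 0, 0], "angular": [0, 0, 0]},
  {"gripper": 255, "offset": [0.002, 0, 0], "angular": [0, 0, 0]},
])

```text
t: 11.15
eef_pos: [0.5103, 0.1173, 0.1109]
tool_rot: [0.263, 0.064, 0.963, -0.012]
contact_force: [1.6, 0.1, 12.8]
gripper_width: 0.132
grasp_force: 62.4
```

```bash
python3 hang.py | tail -1
```

```text
t 11.15 offset [-0.0018 -0.0016 -0.0006] angular [ 0.0039  0.0113 -0.0169] F [ 1.6  0.1 12.8] w 0.132 g 62.4
```

The slot end is reached. I relax the preload, release, retreat and look.

Request:
drive_tool([
  {"gripper": 255, "offset": [-0.001, 0, -0.001], "angular": [0, 0, 0]},
  {"gripper": 130, "offset": [-0.001, 0, -0.001], "angular": [0, 0, 0]},
  {"gripper": 60, "offset": [-0.001, 0, -0.001], "angular": [0, 0, 0]},
  {"gripper": 0, "offset": [-0.001, 0, -0.001], "angular": [0, 0, 0]},
  {"gripper": 0, "offset": [-0.001, 0, -0.001], "angular": [0, 0, 0]},
])

```text
t: 11.65
eef_pos: [0.5071, 0.1166, 0.1097]
tool_rot: [0.259, 0.063, 0.964, -0.013]
contact_force: [-1.0, -0.2, 1.0]
gripper_width: 0.811
grasp_force: 0.0
```

Request:
drive_tool([
  {"gripper": 0, "offset": [0, 0, -0.015], "angular": [0, 0, 0]},
  {"gripper": 0, "offset": [0, 0, -0.05], "angular": [0, 0, 0]},
  {"gripper": 0, "offset": [0, 0, -0.1], "angular": [0, 0, 0]},
  {"gripper": 0, "offset": [0, 0, -0.15], "angular": [0, 0, 0]},
  {"gripper": 0, "offset": [0, 0, -0.15], "angular": [0, 0, 0]},
])

```text
t: 12.15
eef_pos: [0.4367, 0.1247, 0.2345]
tool_rot: [0.26, 0.064, 0.963, -0.014]
contact_force: [1.2, -0.5, 1.8]
gripper_width: 1.003
grasp_force: 0.0
```

```bash
python3 - <<'E'
from h import *
t=optics.read_camera("top"); s=optics.read_camera("scene")
k=8; f=lambda im,x,y:cv2.resize(im[y:y+60,x:x+50],None,fx=k,fy=k,interpolation=2)
cv2.imwrite("pics/c4.png",np.hstack([f(t,238,168),f(s,275,180)]))
C=json.load(open("v.json"))["con"]
for s_,y in ((.09,0),(.106,.032),(.106,-.032),(.006,-.032),(.006,.032)):
    print([np.round((proj(n,place(C,panel(s_,.085+y,.012 if y==0 else .004)))[0]-c+.5)*8-.5).tolist() for n,c in (("top",np.array([238,168])),("scene",np.array([275-50,180])))])
E
```

```text
[[210.0, 215.0], [572.0, 378.0]]
[[132.0, 155.0], [673.0, 383.0]]
[[301.0, 180.0], [514.0, 437.0]]
[[270.0, 416.0], [415.0, 366.0]]
[[106.0, 391.0], [566.0, 316.0]]
```

View pics/c4.png

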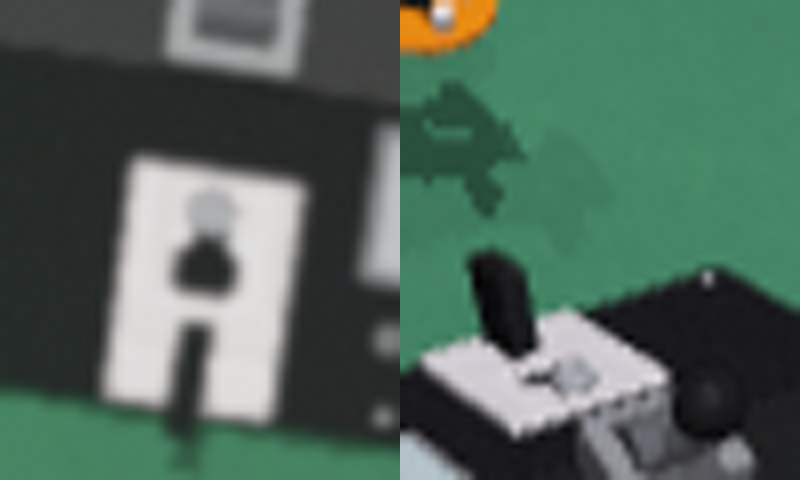

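The plate hangs straight and flat: its corners lie within about 1–3 mm of the predicted locked outline, and the stud head (top crop 211,212) is in the narrow end. The lever is still over and the gripper is clear.

Request:
drive_tool([
  {"gripper": 0, "offset": [0, 0, 0], "angular": [0, 0, 0]},
  {"gripper": 0, "offset": [0, 0, 0], "angular": [0, 0, 0]},
])

```text
t: 12.45
eef_pos: [0.4379, 0.1243, 0.2337]
tool_rot: [0.261, 0.064, 0.963, -0.014]
contact_force: [-0.3, 0.0, -0.6]
gripper_width: 1.0
grasp_force: 0.0
```

```bash
python3 -c "
from station import bot
print(bot.hand_in())"
```

```text
the job is handed in; nothing more can be done
None
```

I locked out the left bay (the one with the board) and handed the job in at 12.5 s: its lever is pushed to the end stop, and the keyhole plate hangs straight and flat on its stud, at the end of the slot; hand-in returned no verdict.

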